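Set the vibrating table for the mould that is on it, and start it

TASK

A plaster mould is standing on the steel plate of the vibrating table, ready to be shaken free of air: look whether it is the round, the oblong or the square one, and turn the table's dial so that its pointer points straight at the symbol of that same shape. Only then push the start lever all the way over to its far stop, and leave it there with the dial still on the symbol. Leave the moulds, and the small plaster plug that stands on the control box, where they are.

Things in the scene. Friction and masses are not known exactly. Their poses are not given: they have to be found in the camera images.
- machine: vibrating table, fixed: a green control box 220 (x) by 260 (y) by 60 mm high with dial and lever on top; joined to its +y side a steel plate 230 by 230 mm, its top also 60 mm high. Origin under the box's centre at bench level; x points away from the operator's side, y to the plate. In this frame the dial's axis is at (0, 40) mm, the lever's pivot at (0, -90, 82) mm
- plate_centre (a point): centre of the steel plate's top, at (0, 250, 60) mm in the machine's frame; the mould that matters stands here, within 15 mm
- dial (a joint): dial angle about the vertical, 0 to 3.2 rad, growing clockwise seen from above; stays where left. The pointer's direction is (1.6 - value) rad counterclockwise from the machine's x. On the white scale disc (160 mm across) are dark symbols, each with a tick: disc at 0.4, oblong at 1.6 (straight along machine x), square at 2.8 rad; their centres, 66 mm from the axis, are the exact marks
- dial_grip (a point): point on the dial's axis at gripping height, 97 mm above the bench. The dial is a black bar 56 mm long, 15 wide, 34 high (top at 107 mm above the bench) on a round skirt 60 mm across; a white stripe on top of one half of the bar and a black nose on the skirt (to 46 mm from the axis) mark the pointer end. The point's x axis runs along the bar, its -x is the pointer direction
- start_lever (a joint): angle of the start lever, 0 (off, leaning towards the machine's -x, the operator's side) to 1.0 rad (far stop, leaning to +x); it moves easily (about 1 N at the ball) and stays where it is left
- start_lever_tip (a point): centre of the lever's black ball, 26 mm across, on a steel rod 80 mm from the pivot, which runs along the machine's y; at 0 it is 38 mm to the -x side of the pivot and 152 mm above the bench, in the middle 162 mm, at the far stop 38 mm to the +x side
- mould_round: round plaster mould, 130 mm across, 75 mm high, with one pour hole in its top; origin at the centre of its underside. About 1 kg, loose
- mould_oblong: oblong plaster mould with rounded ends, 100 (x) by 170 (y) mm, 75 mm high, with two pour holes in its top; origin at the centre of its underside. About 1 kg, loose
- mould_square: square plaster mould, 120 by 120 mm, 75 mm high, with one pour hole in its top; origin at the centre of its underside. About 1 kg, loose. The two moulds that are not on the plate wait on the pallet
- pallet: slatted wooden pallet, fixed, 370 (x) by 200 (y) mm, 60 mm high, at the left side of the bench; origin at the centre of its underside
- plug: small plaster plug standing on the control box's far right part, a cone 34 mm across at the foot, 30 mm high; origin at its underside. Leave alone
There are look-alikes about, which are no part of the job. What is shaped like the mould_round but brown or yellow is not meant.

How it is judged:
On the way, in this order (a step that is already met when the one before it is completed fails the run):
1. with the lever still off, the dial's pointer is on the symbol of the mould on the plate, within 0.17 rad (((horizontal distance between mould_round and plate_centre below 0.06 m and value of joint dial between 0.23 and 0.57 rad) or (horizontal distance between mould_oblong and plate_centre below 0.06 m and value of joint dial between 1.43 and 1.77 rad) or (horizontal distance between mould_square and plate_centre below 0.06 m and value of joint dial between 2.63 and 2.97 rad)) and value of joint start_lever below 0.3 rad), for 0.3 s.
2. the start lever is pushed over to its far stop, past 0.85 rad (value of joint start_lever above 0.85 rad), for 0.2 s.
At the end, for the whole second after the job is handed in: The dial is within 0.17 rad of the mark whose symbol has the shape of the mould on the plate (round 0.4, oblong 1.6, square 2.8 rad), the start lever is past 0.85 rad, and that mould still stands within 60 mm of the plate's centre (((horizontal distance between mould_round and plate_centre below 0.06 m and value of joint dial between 0.23 and 0.57 rad) or (horizontal distance between mould_oblong and plate_centre below 0.06 m and value of joint dial between 1.43 and 1.77 rad) or (horizontal distance between mould_square and plate_centre below 0.06 m and value of joint dial between 2.63 and 2.97 rad)) and value of joint start_lever above 0.85 rad); the robot touches nothing.
It fails at once if a mould is shifted by more than 25 mm (distance of any of mould_round, mould_oblong, mould_square from where it was at the start of the episode above 0.025 m).
It fails at once if the plug on the control box is shifted by more than 25 mm (distance of plug from where it was at the start of the episode above 0.025 m).
It also fails if it takes over 58 s, if anything falls off the work surface, if the arm or the gripper's body presses on something with over 40 N, if the wrist force passes 120 N, or if a joint passes its speed limit or range.

ROBOT

A 6-joint arm with a two-finger parallel gripper is mounted at the origin on the work surface. World frame = base frame: x ahead of the robot, y to its left, z up, the work surface at z = 0. Lengths are in m, angles in rad, forces in N, time in s.
With the tool pointing down it reaches from about 0.35 to 0.975 m from the base axis. Payload 4.9 kg.
Tool frame: the origin (TCP) lies at the very end of the fingers, on their centre line; the grasp point (between the pads) lies 19 mm behind it; z points along the fingers, x is the direction in which the jaws open and shut, and the axes are right-handed (so a half turn about z gives the same grasp; the last joint's range is limited). The gripper opens to 85 mm and grips with 20 to 120 N. Pads are 22 mm wide; open, the fingers measure 114 mm over their backs; the gripper's body (76 mm by 85 mm) begins 54 mm behind the grasp point. The pads swing forward as they close: fully open they stand 13 mm farther back than shut.
Start: joints at [-1.248, 0.053, 1.613, -0, 1.476, -0.119], TCP at [0.267, -0.565, 0.231] pointing down, gripper open.
Joint ranges: [-3.01, 3.01], [-1.01, 2.22], [0.06, 2.58], [-1.02, 4.17], [0.09, 2.62], [-3.14, 3.14]. Speed limits (rad/s): [2.57, 2.57, 3.14, 3.14, 3.14, 3.14].

INTERFACE

Orientations are given as a unit quaternion [w, x, y, z].
In Python, from plant import * gives the robot as it stands.
- The arm moves only by the shell command python3 -m inch 'ROWS'. ROWS is text: rows parted by semicolons, each of 7 numbers parted by spaces: the shift along the tool's x, y, z in m, then the turn, a rotation vector about the tool's x, y, z in rad, then the closure, from 0 (fully open) to 1 (shut). A call has 1 to 10 rows; each row shifts and turns the commanded pose from where the row before left it, along the tool's axes as they then stand; what a row does not reach is not made up. A row lasts 1/12 s, in which the tool goes at most 41.7 mm and 7.16 degrees, less where a joint would pass 70% of its speed; a pose out of reach is approached as far as the arm can. A call with a gripper value outside its range is refused whole. The fingers move at their own pace and stop on an object; the grip force is fixed at half the most. Time passes only in rows, so rows that do not move let the fingers close. It gives the time, the measured TCP pose, the force and the opening at its end, in the units of the state.
- state(): the state, without advancing time (a new reading comes with each control period).
- grab_frame(name): name is "scene" or "side" or "wrist"; returns the picture (480x640x3 uint8, blue, green, red); there is no depth.
- camera_info(name): a dict with "vertical_fov" (degrees; the focal length in pixels is half the picture's height over the tangent of half this angle, whatever the lens; pixels are square), "cx", "cy" (the principal point, pixels), "origin" and "rotation" of the camera in the world. Camera axes: x right, y down, z forward; pixel columns grow to the right and rows downward; lengths in m; the calibration is good to about 2 mm. A picture is of the moment at which its call begins: read the wrist's pose just before it. camera_info takes no time and is no camera call; for the wrist camera it gives the pose at the moment of the call.
- job_done(): hands the job in, once; it reports no verdict.
The state is a dict: "time": time; "joint_pos": joint angles; "joint_vel": joint speeds; "joint_efforts": joint torques, N m; "tool_pos": TCP position; "tool_rot": TCP orientation; "contact_force": force on the tool from outside, world axes, zero at the start; "ft_torque": the same for the moment, N m; "gripper_width": opening from 0.0 (shut) to 1.0 (fully open).
Only numpy, scipy, OpenCV 4.12 (cv2) and the standard library are available. Lean on these libraries where they do the work, as an engineer would, in place of code of your own. Each camera call takes 0.05 s, during which the arm holds its last target.

## Working session

There is one attempt and no reset: what is moved stays moved. The work goes in short steps, Python scripts to look and compute and a shell command to move; the robot and the scene stay as the last step left them, time stands still between calls to the robot, and variables do not carry over. Pictures are saved under pics/ and viewed, and the job is handed in when it is done.

```bash
mkdir -p pics; ls; python3 - <<'E'
from plant import *
import cv2
for n in ("scene","side","wrist"):
    i=camera_info(n); print(n,i)
    cv2.imwrite(f"pics/{n}0.png",grab_frame(n))
s=state();print(s)
E
```

```text
pics
scene {'vertical_fov': 47.484483256721234, 'cx': 323.1067317063242, 'cy': 239.71723005295425, 'origin': array([ 1.09343557, -0.48895359,  1.30263868]), 'rotation': array([-0.30004193,  0.88424016,  0.33954826, -0.11314218])}
side {'vertical_fov': 53.28304632461991, 'cx': 322.95088127702263, 'cy': 235.73192239892097, 'origin': array([0.13572212, 0.82558074, 0.97277272]), 'rotation': array([ 0.0940623 , -0.23831455,  0.91035877, -0.32496978])}
wrist {'vertical_fov': 62.37067152031452, 'cx': 317.8262332536066, 'cy': 246.42648681544884, 'origin': array([ 0.33193123, -0.53359566,  0.37429589]), 'rotation': array([ 0.1190071 ,  0.836749  , -0.52910509, -0.07573787])}
{'time': 0.15, 'joint_pos': array([-1.24797742e+00,  5.32321982e-02,  1.61395744e+00, -3.73500832e-05,
        1.47600230e+00, -1.18993203e-01]), 'joint_vel': array([-0.00019399, -0.00132331, -0.00500355, -0.00124053,  0.00161113,
        0.00062523]), 'joint_efforts': array([ 5.99869127e-04, -3.94241738e+01, -3.70722055e+01, -4.99051202e-05,
        4.71878448e-03,  1.72099527e-05]), 'tool_pos': array([ 0.26707812, -0.56453139,  0.23034135]), 'tool_rot': array([-4.90560172e-04,  8.44861109e-01, -5.34985109e-01, -6.31764123e-04]), 'contact_force': array([ 0.18395309,  0.35124385, -1.03502608]), 'ft_torque': array([-0.01793768,  0.02828489,  0.06243348]), 'gripper_width': 1.001014148656918}
```

View pics/scene0.png

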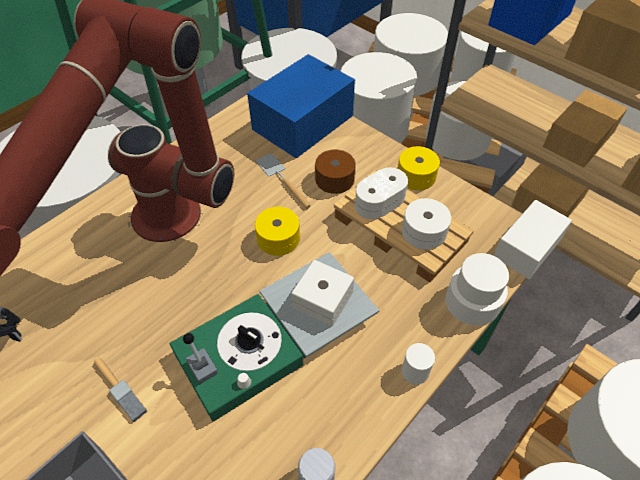

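View pics/side0.png

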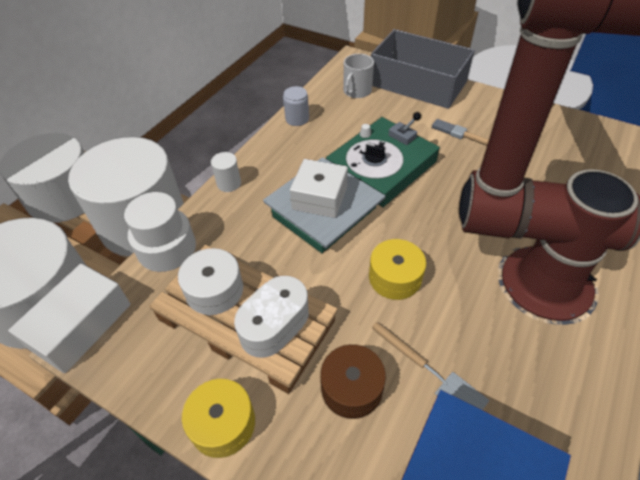

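View pics/wrist0.png

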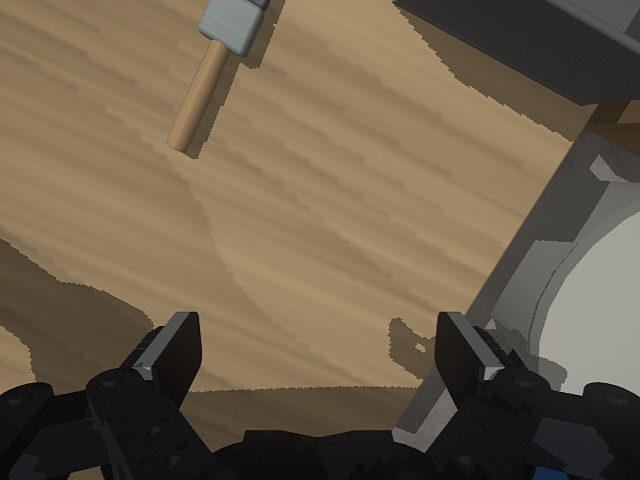

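The square mould is on the plate in both views (scene ~322,290; side ~318,188). Next I enlarge the machine.

```bash
python3 - <<'E'
import cv2
a=cv2.imread("pics/scene0.png")[310:420,165:315]
cv2.imwrite("pics/scene0c.png",cv2.resize(a,None,fx=5,fy=5,interpolation=cv2.INTER_CUBIC))
a=cv2.imread("pics/side0.png")[105:215,315:455]
cv2.imwrite("pics/side0c.png",cv2.resize(a,None,fx=5,fy=5,interpolation=cv2.INTER_CUBIC))
E
```

```text
(no output)
```

View pics/scene0c.png

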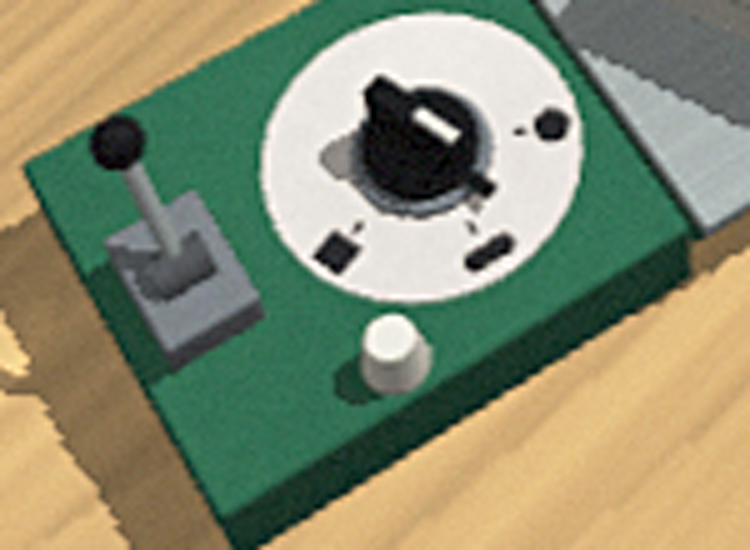

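View pics/side0c.png

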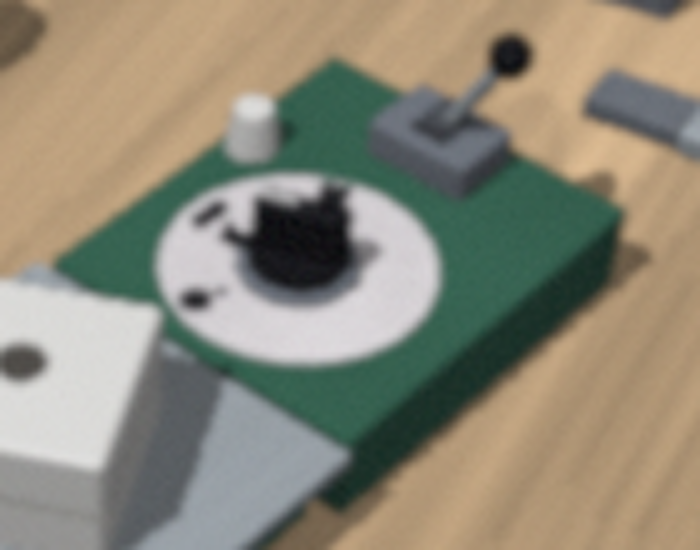

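```bash
cat > h.py <<'E'
from plant import *
import numpy as np, cv2
from scipy.spatial.transform import Rotation as R
from scipy.optimize import least_squares
def cam(i):
    q=i['rotation']; return i['origin'],R.from_quat([q[1],q[2],q[3],q[0]]).as_matrix(),240/np.tan(np.radians(i['vertical_fov']/2)),i['cx'],i['cy']
def proj(c,P):
    o,M,f,cx,cy=c; p=(np.asarray(P)-o)@M
    return np.stack([cx+f*p[...,0]/p[...,2],cy+f*p[...,1]/p[...,2]],-1)
def tri(cs,uv):
    A=[];b=[]
    for (o,M,f,cx,cy),(u,v) in zip(cs,uv):
        d=M@np.array([(u-cx)/f,(v-cy)/f,1]);d/=np.linalg.norm(d);Q=np.eye(3)-np.outer(d,d);A.append(Q);b.append(Q@o)
    return np.linalg.lstsq(np.vstack(A),np.hstack(b),rcond=None)[0]
E
python3 - <<'E'
from h import *
sc=cam(camera_info('scene'));sd=cam(camera_info('side'))
S=lambda u,v:(u/5+165,v/5+310)
D=lambda u,v:(u/5+315,v/5+105)
obs=[(sc,S(25,165),(-110,-130,60)),(sc,S(230,513),(110,-130,60)),(sc,S(693,237),(110,130,60)),
(sc,S(552,124),(23.9,101.5,62)),(sc,S(490,252),(66,40,62)),(sc,S(338,252),(23.9,-21.5,62)),(sc,S(118,142),(-38,-90,152)),
(sd,D(622,212),(-110,-130,60)),(sd,D(337,60),(110,-130,60)),(sd,D(510,55),(-38,-90,152)),(sd,D(195,299),(23.9,101.5,62)),(sd,D(210,214),(66,40,62))]
def res(p):
    r=[]
    c,s=np.cos(p[2]),np.sin(p[2]);M=np.array([[c,-s,0],[s,c,0],[0,0,1]])
    for k,uv,P in obs: r.append(proj(k,M@(np.array(P)/1000)+[p[0],p[1],p[3]])-uv)
    return np.ravel(r)
f=least_squares(res,[.7,-.3,0,0],loss='soft_l1');print(f.x);print(f.fun if 0 else res(f.x).reshape(-1,2).round(1))
for n,a,b in [('ball',S(118,142),D(510,55)),('disc',S(552,124),D(195,299)),('obl',S(490,252),D(210,214)),('cornL',S(25,165),D(622,212)),('corn R',S(230,513),D(337,60))]: print(n,tri([sc,sd],[a,b]).round(4))
print('bar/plug', tri([sc,sd],[S(437,124),D(275,200)]))
E
```

```text
[ 0.52745181 -0.17823651 -0.2439625  -0.00194517]
[[-1.2 -1. ]
 [-2.3  1.2]
 [-0.2 -1.7]
 [ 0.1  0.3]
 [-0.2  0.1]
 [-0.2 -0.1]
 [ 0.2  0.1]
 [ 0.8 -0.1]
 [-1.1 -0.9]
 [-1.   1.1]
 [-1.1  0.5]
 [-1.   0.3]]
ball [ 0.4683 -0.2577  0.1525]
disc [ 0.5738 -0.0864  0.0615]
obl [ 0.6001 -0.1559  0.0609]
cornL [ 0.392  -0.2775  0.0563]
corn R [ 0.6008 -0.327   0.0567]
bar/plug [ 0.55088245 -0.13746959  0.10456157]
```

```bash
python3 -m inch '-0.0203 -0.028 -0.005 0 0 0 0;-0.0203 -0.028 -0.005 0 0 0 0;-0.0203 -0.028 -0.005 0 0 0 0;-0.0203 -0.028 -0.005 0 0 0 0;-0.0203 -0.028 -0.005 0 0 0 0;-0.0203 -0.028 -0.005 0 0 0 0;-0.0203 -0.028 0 0 0 0 0;-0.0203 -0.028 0 0 0 0 0;-0.0203 -0.028 0 0 0 0 0;-0.0203 -0.028 0 0 0 0 0'
python3 -m inch '-0.0203 -0.028 0 0 0 0 0;-0.0203 -0.028 0 0 0 0 0;-0.0203 -0.028 0 0 0 0 0;-0.0203 -0.028 0 0 0 0 0;0 0 0 0 0 0.1 0;0 0 0 0 0 0.1 0;0 0 0 0 0 0.1 0;0 0 0 0 0 0 0;0 0 0 0 0 0 0'
python3 - <<'E'
from h import *
print(camera_info('wrist'));cv2.imwrite("pics/w1.png",grab_frame('wrist'));s=state();print(s['tool_pos'],s['joint_pos'],s['contact_force'])
E
```

```text
time: 0.98
tool_pos: [0.4339, -0.26, 0.2611]
tool_rot: [-0.0, 0.845, -0.535, -0.0]
contact_force: [0.7, -0.1, 0.1]
gripper_width: 1.004
time: 1.73
tool_pos: [0.4999, -0.1403, 0.261]
tool_rot: [0.0, 0.756, -0.654, -0.0]
contact_force: [0.9, -0.3, -0.2]
gripper_width: 1.003
{'vertical_fov': 62.37067152031452, 'cx': 317.8262332536066, 'cy': 246.42648681544884, 'origin': array([ 0.57085953, -0.12934816,  0.40505458]), 'rotation': array([ 0.10715808,  0.7490402 , -0.64729467, -0.09200834])}
[ 0.49992687 -0.1404713   0.26108165] [-4.17287185e-01 -2.19279421e-01  1.81951014e+00 -2.28659111e-05
  1.54174337e+00  1.00949049e+00] [0.72885879 0.60091594 0.10924341]
```

View pics/w1.png

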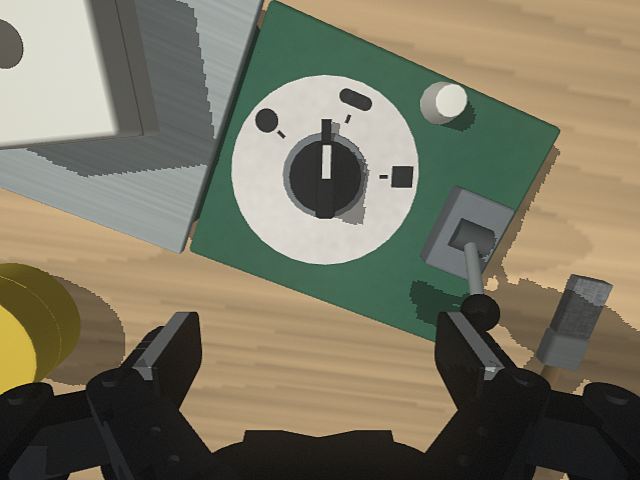

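The wrist view shows the square mould (top left), the disc, oblong and square symbols at (267,120), (355,99) and (402,177), and the pointer nose at (326,121), between disc and oblong.

```bash
cat >> h.py <<'E'
def onz(c,uv,z):
    o,M,f,cx,cy=c; d=M@np.array([(uv[0]-cx)/f,(uv[1]-cy)/f,1]); return (o+d*(z-o[2])/d[2])[:3]
E
python3 - <<'E'
from h import *
w=cam(camera_info('wrist'));sc=cam(camera_info('scene'));sd=cam(camera_info('side'))
img=cv2.imread('pics/w1.png')
cv2.imwrite('pics/w1c.png',cv2.resize(img[60:340,190:540],None,fx=2.2,fy=2.2,interpolation=cv2.INTER_CUBIC))
m=cv2.inRange(img,(190,190,190),(255,255,255));n,l,st,ce=cv2.connectedComponentsWithStats(m)
k=l[220,300];cs,_=cv2.findContours((l==k).astype('uint8'),0,2);e=cv2.fitEllipse(max(cs,key=len));print(e)
S=lambda u,v:(u/5+165,v/5+310)
D=lambda u,v:(u/5+315,v/5+105)
print('disc',tri([w,sc,sd],[(267,120),S(552,124),D(195,299)]),'obl',tri([w,sc,sd],[(355,99),S(490,252),D(210,214)]),'ball',tri([w,sc,sd],[(480.5,312.5),S(118,142),D(510,55)]))
for p in [e[0],(267,120),(355,99),(402,177)]: print(onz(w,p,.061).round(4))
print('sq sc', onz(sc,S(338,252),.061), 'obl sc',onz(sc,S(490,252),.061))
a=onz(w,(326.5,146),.107);b=onz(w,(325.5,217.5),.107);print(a,b,np.arctan2(*(a-b)[1::-1]))
E
```

```text
((324.4515380859375, 169.3050079345703), (184.80368041992188, 187.9325714111328), 9.568207740783691)
disc [ 0.57370276 -0.08662639  0.06137442] obl [ 0.60012137 -0.15605013  0.06085737] ball [ 0.46809702 -0.2581758   0.15301923]
[ 0.5406 -0.14    0.061 ]
[ 0.5734 -0.087   0.061 ]
[ 0.6001 -0.1562  0.061 ]
[ 0.5438 -0.207   0.061 ]
sq sc [ 0.54640299 -0.20494763  0.061     ] obl sc [ 0.60166347 -0.15512073  0.061     ]
[ 0.56139031 -0.13757132  0.107     ] [ 0.50870257 -0.14482861  0.107     ] 0.13688019574870375
```

View pics/w1c.png

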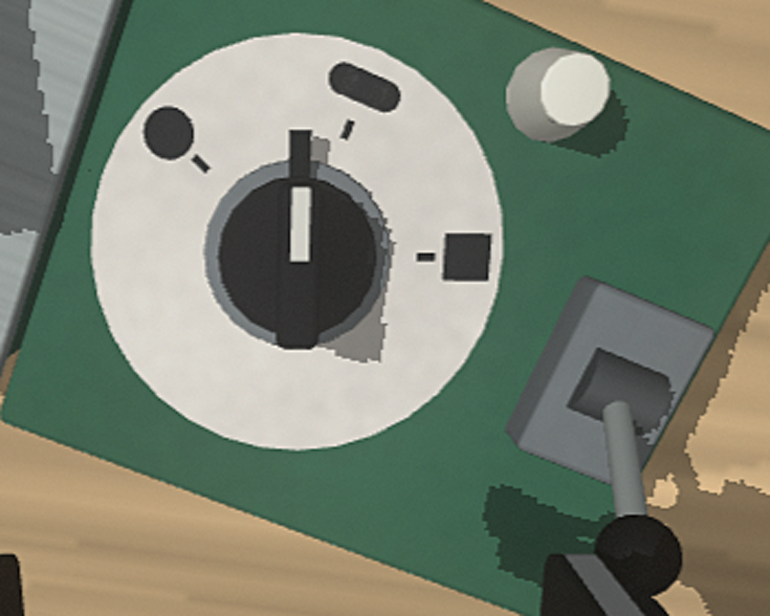

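```bash
python3 -m inch '0.005 -0.0377 0 0 0 0.008 0;0 0 0.03 0 0 0 0;0 0 0.03 0 0 0 0;0 0 0.03 0 0 0 0;0 0 0.03 0 0 0 0;0 0 0.03 0 0 0 0.3;0 0 0.016 0 0 0 0.4;0 0 0.014 0 0 0 0.5;0 0 0 0 0 0 0.5;0 0 0 0 0 0 0.5'
python3 - <<'E'
from h import *
cv2.imwrite("pics/w2.png",grab_frame('wrist'));s=state();print(s['tool_pos'],s['tool_rot'],s['contact_force'])
E
```

```text
time: 2.62
tool_pos: [0.5374, -0.1401, 0.0806]
tool_rot: [0.0, 0.753, -0.658, -0.001]
contact_force: [-0.1, 0.2, 0.5]
gripper_width: 0.5
[ 0.53837661 -0.14040526  0.08192274] [-9.36779797e-05  7.52957088e-01 -6.58069559e-01  2.64449793e-04] [0.48173704 0.56754194 0.20339712]
```

View pics/w2.png

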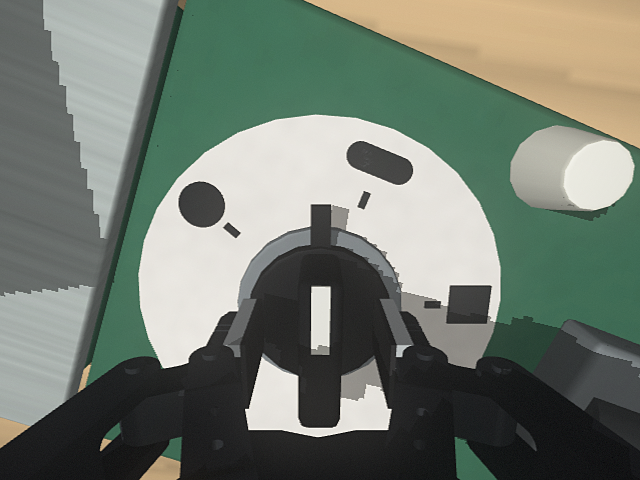

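The bar (centre column 320) is midway between the pads, so I close.

```bash
python3 -m inch '0 0 0 0 0 0 0.8;0 0 0 0 0 0 1;0 0 0 0 0 0 1;0 0 0 0 0 0 1;0 0 0 0 0 0 1;0 0 0 0 0 0 1'
python3 -m inch '0 0 0 0 0 0.1 1;0 0 0 0 0 0.1 1;0 0 0 0 0 0.1 1;0 0 0 0 0 0.1 1'
python3 -c "
from h import *
s=state();print(s)"
```

```text
time: 3.17
tool_pos: [0.5392, -0.1405, 0.0832]
tool_rot: [-0.0, 0.753, -0.658, 0.001]
contact_force: [-1.1, 1.1, 5.5]
gripper_width: 0.164
time: 3.5
tool_pos: [0.539, -0.1421, 0.0832]
tool_rot: [-0.001, -0.605, 0.796, -0.003]
contact_force: [-1.7, -6.1, 5.2]
gripper_width: 0.159
{'time': 3.5, 'joint_pos': array([-0.38946832,  0.03006099,  1.89539504, -0.00376497,  1.212308  ,
        1.45310584]), 'joint_vel': array([-4.14363944e-03, -6.05793266e-05,  1.40718761e-04, -1.09038338e-02,
       -1.85312857e-03,  1.18584745e+00]), 'joint_efforts': array([  3.40917327, -32.12103367, -30.60706258,   1.57629903,
         0.09906485,  -0.90876304]), 'tool_pos': array([ 0.53901169, -0.14208707,  0.08316632]), 'tool_rot': array([-5.49678167e-04, -6.05316781e-01,  7.95980413e-01, -2.54448274e-03]), 'contact_force': array([-1.67202361, -6.08842876,  5.21893145]), 'ft_torque': array([-0.94787718,  0.36686269,  0.08328511]), 'gripper_width': 0.15942272006002411}
```

```bash
python3 -m inch '0 0 0 0 0 0.1 1;0 0 0 0 0 0.1 1;0 0 0 0 0 0.1 1;0 0 0 0 0 0.1 1;0 0 0 0 0 0.1 1;0 0 0 0 0 0.1 1;0 0 0 0 0 0.1 1;0 0 0 0 0 0.1 1;0 0 0 0 0 0.1 1;0 0 0 0 0 0.1 1'
python3 -m inch '0 0 0 0 0 0.1 1;0 0 0 0 0 0.087 1;0 0 0 0 0 0 1;0 0 0 0 0 0 1'
python3 - <<'E'
from h import *
cv2.imwrite("pics/w3.png",grab_frame('wrist'));s=state();print(s['tool_pos'],s['tool_rot'],s['contact_force'],s['joint_pos'])
E
```

```text
time: 4.33
tool_pos: [0.5363, -0.1449, 0.0831]
tool_rot: [-0.003, -0.15, 0.989, -0.005]
contact_force: [-13.4, -14.3, 9.9]
gripper_width: 0.161
time: 4.67
tool_pos: [0.5356, -0.1451, 0.0832]
tool_rot: [-0.004, -0.059, 0.998, -0.005]
contact_force: [-15.8, -13.9, 11.9]
gripper_width: 0.165
[ 0.53558898 -0.14504305  0.08314062] [-0.0038242  -0.05910822  0.99823247 -0.00485148] [-15.90233882 -14.10637819  12.37773584] [-0.39245982  0.02909482  1.89646408 -0.01285687  1.21870783  2.63529519]
```

View pics/w3.png

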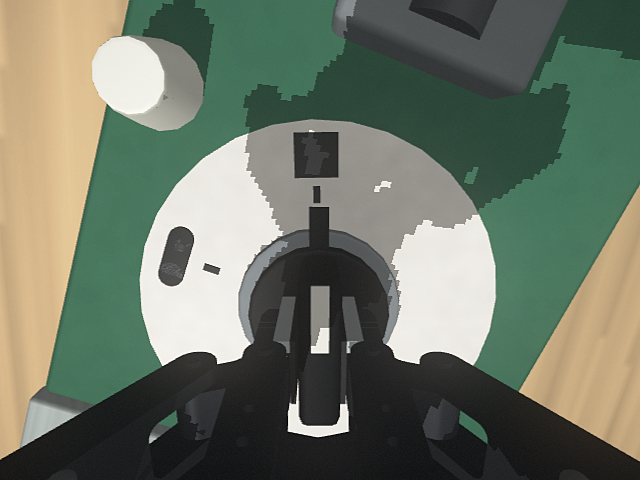

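Nose (319,228), tick (317,194) and square symbol (316,155) line up. I release, rise and check.

```bash
python3 -m inch '0 0 0 0 0 0 0.6;0 0 0 0 0 0 0.3;0 0 0 0 0 0 0.2;0 0 0 0 0 0 0.2;0 0 -0.02 0 0 0 0.2;0 0 -0.035 0 0 0 0.2;0 0 -0.035 0 0 0 0.2;0 0 -0.035 0 0 0 0.2;0 0 -0.03 0 0 0 0.2;0 0 0 0 0 0 0.2'
python3 -m inch '0 0 0 0 0 0 0.5;0 0 0 0 0 0 1;0 0 0 0 0 0 1'
python3 - <<'E'
from h import *
w=cam(camera_info('wrist'));cv2.imwrite("pics/w4.png",grab_frame('wrist'));s=state();print(s['tool_pos'],s['tool_rot'],s['contact_force'],s['joint_pos'])
np.save('w4.npy',np.array(w,dtype=object),allow_pickle=True)
E
```

```text
time: 5.55
tool_pos: [0.5417, -0.141, 0.245]
tool_rot: [0.006, -0.059, 0.998, -0.003]
contact_force: [1.0, -1.0, 1.4]
gripper_width: 0.799
time: 5.8
tool_pos: [0.5372, -0.1395, 0.2339]
tool_rot: [-0.002, -0.059, 0.998, 0.001]
contact_force: [0.8, 0.8, 0.4]
gripper_width: 0.382
[ 0.53711882 -0.13953687  0.23382875] [-1.79769876e-03 -5.88864250e-02  9.98262667e-01  8.96745202e-04] [ 0.91239947 -0.23282351  0.17632718] [-3.88308677e-01 -1.13258087e-01  1.77106975e+00  6.24152132e-05
  1.48779841e+00  2.63543742e+00]
```

View pics/w4.png

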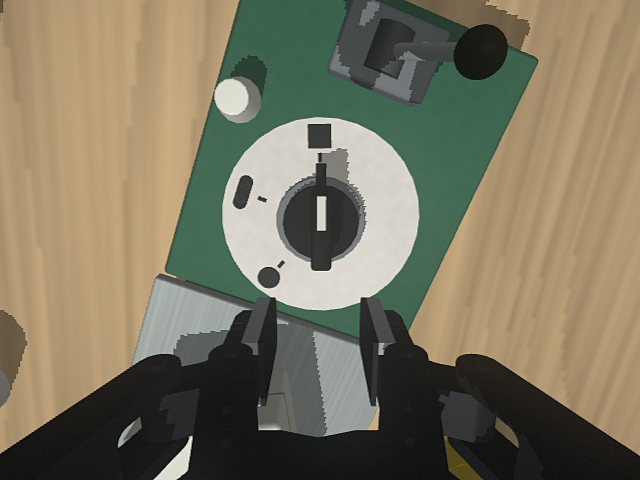

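The pointer is on the square: nose (321,172), tick (320,157) and symbol (319,136) are in line. The lever is still off, with its ball at (480,52). Next I move to the operator's side of the lever with closed fingers.

```bash
python3 -m inch '0 0 0 0 0 -0.12 1;0 0 0 0 0 -0.12 1;0 0 0 0 0 -0.12 1;0 0 0 0 0 -0.12 1;0 0 0 0 0 -0.12 1;0 0 0 0 0 -0.12 1;0 0 0 0 0 -0.12 1;0 0 0 0 0 -0.12 1;0 0 0 0 0 -0.12 1;0 0 0 0 0 -0.13 1'
python3 -m inch '0.0263 0.0175 0 0 0 0 1;0.0263 0.0175 0 0 0 0 1;0.0263 0.0175 0 0 0 0 1;0.0263 0.0175 0 0 0 0 1;0.0263 0.0175 0 0 0 0 1;0 0 0 0 0 0 1;0 0 0 0 0 0 1'
python3 - <<'E'
from h import *
w=cam(camera_info('wrist'));s=state();cv2.imwrite("pics/w5.png",grab_frame('wrist'));print(s['tool_pos'],s['tool_rot'],s['contact_force'],s['joint_pos'],s['gripper_width'])
print(proj(w,np.array([.468,-.258,.153])))
E
```

```text
time: 6.68
tool_pos: [0.5373, -0.1397, 0.2342]
tool_rot: [-0.001, -0.617, 0.787, 0.001]
contact_force: [0.0, 0.3, -0.2]
gripper_width: -0.002
time: 7.27
tool_pos: [0.4197, -0.2465, 0.2347]
tool_rot: [-0.0, -0.613, 0.79, 0.001]
contact_force: [0.5, 0.9, -0.0]
gripper_width: 0.002
[ 0.41965678 -0.24648919  0.23471716] [-1.40023513e-04 -6.13007691e-01  7.90076007e-01  1.20592995e-03] [ 0.45071011  0.9256802  -0.0263897 ] [-6.84283975e-01 -2.88449370e-01  1.92002113e+00  2.69553719e-04
  1.51243401e+00  1.13756783e+00] 0.0021610810152273368
[317.70927398 171.22297849]
```

View pics/w5.png

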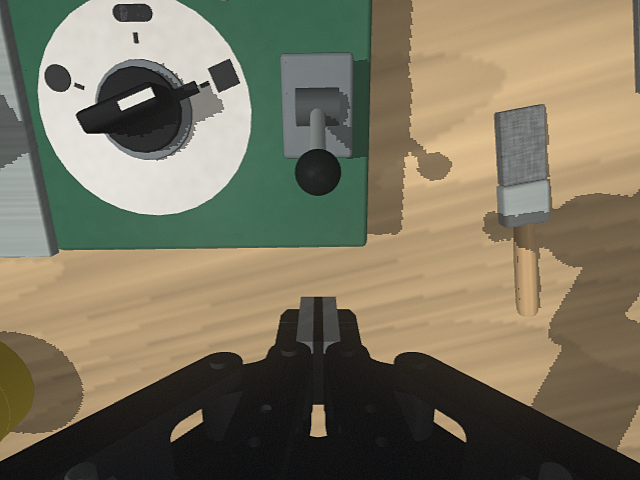

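The ball (318,172) is straight ahead of the shut fingers (column 318). I go down and push.

```bash
python3 -m inch '0 0 0.03 0 0 0 1;0 0 0.03 0 0 0 1;0 0 0.03 0 0 0 1;0 0 0 0 0 0 1;0 -0.01 0 0 0 0 1;0 -0.01 0 0 0 0 1;0 -0.01 0 0 0 0 1'
python3 -m inch '0 -0.008 0 0 0 0 1;0 -0.008 0 0 0 0 1;0 -0.008 0 0 0 0 1;0 -0.008 0 0 0 0 1;0 -0.008 0 0 0 0 1;0 -0.008 0 0 0 0 1;0 -0.008 0 0 0 0 1;0 0 0 0 0 0 1'
python3 - <<'E'
from h import *
cv2.imwrite("pics/w6.png",grab_frame('wrist'))
E
```

```text
time: 7.9
tool_pos: [0.4511, -0.253, 0.1473]
tool_rot: [-0.0, -0.615, 0.789, 0.0]
contact_force: [-1.3, 0.4, 1.7]
gripper_width: -0.001
time: 8.57
tool_pos: [0.5056, -0.2675, 0.1462]
tool_rot: [0.0, -0.614, 0.789, -0.0]
contact_force: [0.1, 0.2, -0.2]
gripper_width: 0.0
```

View pics/w6.png

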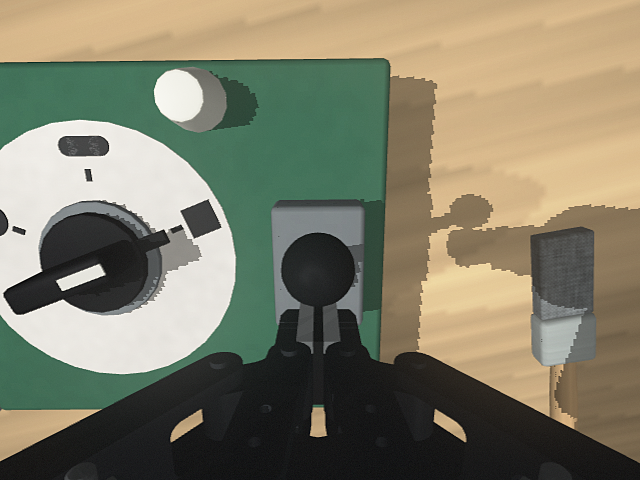

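```bash
python3 -m inch '0 -0.005 0 0 0 0 1;0 -0.004 0 0 0 0 1;0 -0.002 0 0 0 0 1;0 0 0 0 0 0 1'
python3 -m inch '0 -0.002 0 0 0 0 1;0 -0.002 0 0 0 0 1;0 0 0 0 0 0 1'
```

```text
time: 8.95
tool_pos: [0.5153, -0.27, 0.1463]
tool_rot: [0.0, -0.614, 0.789, -0.0]
contact_force: [0.3, -0.1, 0.2]
gripper_width: 0.001
time: 9.2
tool_pos: [0.5184, -0.2707, 0.1462]
tool_rot: [-0.001, -0.614, 0.789, 0.001]
contact_force: [-3.4, 2.2, 0.9]
gripper_width: -0.001
```

```bash
python3 -m inch '0 -0.002 0 0 0 0 1;0 -0.001 0 0 0 0 1;0 0 0 0 0 0 1;0 0 0 0 0 0 1'
python3 - <<'E'
from h import *
cv2.imwrite("pics/s7.png",grab_frame('scene'));print(state()['contact_force'])
E
```

```text
time: 9.53
tool_pos: [0.5188, -0.2708, 0.146]
tool_rot: [-0.003, -0.614, 0.789, 0.004]
contact_force: [-12.6, 4.0, 6.3]
gripper_width: -0.002
[-11.85790634   2.72625892   6.81021955]
```

The tool has stopped and the force has risen to 13 N, so the lever is at its stop. I back off, rise and check.

```bash
python3 -m inch '0 0.01 0 0 0 0 1;0 0.02 0 0 0 0 1;0 0.02 0 0 0 0 1;0 0.03 0 0 0 0 1;0 0.02 -0.02 0 0 0 1;0 0 -0.04 0 0 0 1;0 0 -0.04 0 0 0 1;0 0 0 0 0 0 1;0 0 0 0 0 0 1'
python3 - <<'E'
from h import *
w=cam(camera_info('wrist'));im=grab_frame('wrist');cv2.imwrite("pics/w8.png",im);cv2.imwrite("pics/s8.png",grab_frame('scene'));cv2.imwrite("pics/d8.png",grab_frame('side'));print(state()['contact_force'])
b=np.array([.542,-.2764,.153]);print(proj(w,b),proj(cam(camera_info('scene')),b),proj(cam(camera_info('side')),b))
a=cv2.imread("pics/s8.png")[240:420,165:395]
c=cv2.imread("pics/d8.png")[95:255,255:455]
cv2.imwrite("pics/s8c.png",cv2.resize(a,(690,540),interpolation=cv2.INTER_CUBIC));cv2.imwrite("pics/d8c.png",cv2.resize(c,None,fx=3.5,fy=3.5,interpolation=cv2.INTER_CUBIC))
E
```

```text
time: 10.33
tool_pos: [0.4265, -0.2483, 0.2506]
tool_rot: [0.001, -0.614, 0.789, -0.004]
contact_force: [-0.9, 0.8, -1.0]
gripper_width: 0.002
[ 0.23898665 -0.37992047 -0.62243376]
[316.4585497   43.99736478] [202.53649169 363.42070053] [395.03184632 104.96871268]
```

View pics/w8.png

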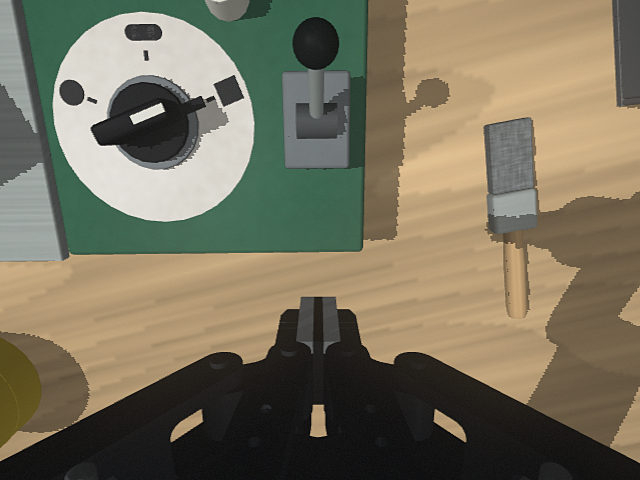

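View pics/s8c.png

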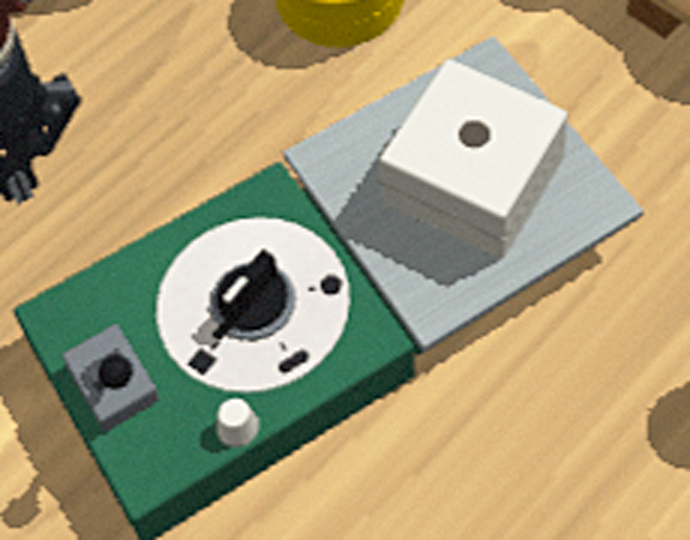

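View pics/d8c.png

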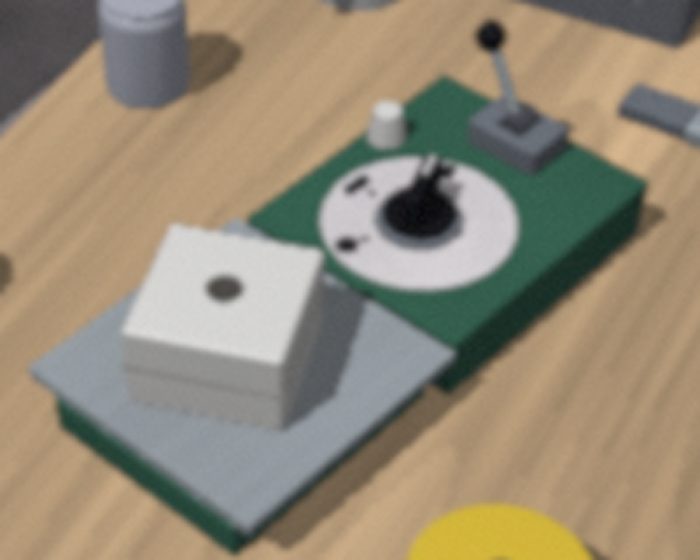

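The ball is at (316,43) in the wrist view and (203,364) in the scene view. The far stop predicts (316,44) and (202.5,363), so they match. The pointer is still on the square, and the mould and plug have not moved.

```bash
python3 -c "
from plant import *
print(job_done())"
```

```text
the job is handed in; nothing more can be done
None
```

I handed the job in at about 10.5 s of the 58 s allowed, with the dial on the square symbol and the start lever at its far stop. The mould on the plate is the square one. `job_done()` gives no verdict, so what follows is from my own checks.

- **Dial:** I gripped the bar and turned it about 1.59 rad clockwise with the lever still off. After release, the pointer nose, tick and square symbol lined up to within about 2°. They still did after the lever push.
- **Lever:** I pushed the ball with closed fingers until the tool stopped and the force rose to about 13 N. After I backed off, the ball was within about 1 pixel of the predicted far-stop position in the wrist and scene views.
- **Surroundings:** By eye, the square mould and the plug had not moved. I did not re-check the two moulds on the pallet, but the arm never went near them. At the end the gripper hung free of everything.
- **Forces:** While I turned the dial, the side force reached about 21 N, because my estimate of the axis was a few mm off. That is well within the limits, and the dial did not spring back on release.

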